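# Cover the brake unit and hold its release spindle home

## Task

Put the loose cover on the open round brake unit so that it sits seated and level on the rim, and let go of it. Then take the splined spindle out of its holder tube, pass it nose down through the bush of the cover, turn it until its teeth mesh with the hub inside, slide it fully home until its collar rests on the bush, and finish while still gripping it and pressing it down, because a spring pushes it back up as soon as it is let go. Leave the tape measure, the spanner and the magnet alone.

Things in the scene. Friction and masses are not known exactly. Their poses are not given: they have to be found in the camera images.
- unit: brake unit, fixed to the bench: grey painted round housing, open at the top, outside 120 mm across, bore 108 mm, 70 mm high, with a round foot flange 148 mm across and 10 mm thick. Origin on its axis at bench height, z up; rim at z = 70 mm.
- hub_socket (a point): centre of the top of the dark steel hub (56 mm across) in the unit, 45 mm above the bench. A cross socket for the spindle's teeth: two slots 12 mm wide, 38 mm long, 31 mm deep, along this point's x and y axes; any quarter turn fits, 2 mm play each side. A brake keeps the hub from turning (1.5 N m); its angle varies.
- plunger (a joint): brass spring plunger 10 mm across in the middle of the hub socket, top at rest 20 mm below the hub's top; value 0 at rest, grows as it is pressed down (m), 0.008 with the spindle fully home, stop at 0.0095. It pushes up with 4 N at rest, 10 N at 0.008.
- cover: loose round aluminium cover, 0.28 kg, lying right way up on the bench. Origin at the centre of its underside, z up. Skirt 101 mm across (92 at the foot), z = 0 to 8 mm, goes into the unit's bore; plate 120 mm across, z = 8 to 14 mm, rests on the rim. Any turn about z is right. Seated, its origin is 62 mm above the bench.
- bush_top (a point): centre of the top of the cover's upright guide bush, 40 mm above the cover's underside: bush outside 52 mm across, bore 38 mm right through, standing 26 mm above the plate; grip the cover by it. The spindle's collar rests on this face when home.
- holder: fixed upright aluminium tube on a round foot 80 mm across, outside 52 mm, bore 36 mm, 92 mm high; origin on its axis at bench height. The spindle hangs in it by its collar.
- spindle: steel spindle, 0.24 kg, 131 mm long, hanging upright in the holder. Origin at the nose tip, z up. Nose 8 mm thick to z = 10 mm; four teeth in a cross along x and y, z = 10 to 34, 8 mm thick, 30 mm tip to tip (lead-in z = 10 to 15: 5 mm thick, 26 mm). Home: tip 28 mm below the hub's top; teeth not meshed: they land on the hub, tip 10 mm below its top.
- spindle_head (a point): centre of the spindle's square head, 111 mm above the nose tip: 24 x 24 mm, 40 mm high, flats facing along the spindle's x and y; grip the spindle by it. Directly below it is the collar, 48 mm in diameter, z = 85 to 91 mm from the tip; below that a 16 mm shaft.
- tape_measure: bystander: yellow and black tape measure, 69 x 109 x 35 mm; leave it alone
- spanner: bystander: steel open-ended spanner, 34 x 204 x 8 mm; leave it alone
- magnet: bystander: flat triangular welding magnet, 66 x 85 x 16 mm; leave it alone
There are look-alikes about, which are no part of the job. What is shaped like the spindle but blue is not meant.

How it is judged:
On the way, in this order (a step that is already met when the one before it is completed fails the run):
1. the cover sits seated and level on the unit's rim, let go, the spindle still out of the unit (z of cover in the frame of unit between 0.059 and 0.0645 m and horizontal distance between cover and unit below 0.004 m and angle between cover's own z axis and vertical below 0.035 rad and contact force between the fingers and cover below 0.3 N and horizontal distance between spindle and hub_socket above 0.06 m), for 0.2 s.
2. the spindle's teeth have dropped into the hub (z of spindle in the frame of hub_socket below -0.0145 m and horizontal distance between spindle and hub_socket below 0.004 m), for 0.1 s.
At the end, for the whole second after the job is handed in: Cover seated on the rim (within 2.5 mm of full depth, 4 mm of centre, 2 degrees of level) and not held; spindle meshed, within 2.5 mm of fully home, 4 mm of the hub axis, 3.4 degrees of upright, plunger pressed at least 5.5 mm; spindle still gripped and at rest (z of cover in the frame of unit between 0.059 and 0.0645 m and horizontal distance between cover and unit below 0.004 m and angle between cover's own z axis and vertical below 0.035 rad and z of spindle in the frame of hub_socket below -0.0255 m and horizontal distance between spindle and hub_socket below 0.004 m and angle between spindle's own z axis and vertical below 0.06 rad and value of joint plunger above 0.0055 m and contact force between the fingers and spindle above 2 N and contact force between the fingers and cover below 0.3 N and linear speed of spindle below 0.02 m/s); the arm keeps its last pose, push and grip.
It fails at once if a bystander (tape measure, spanner or magnet) is moved more than 2 cm (distance of any of tape_measure, spanner, magnet from where it was at the start of the episode above 0.02 m).
It also fails if it takes over 59 s, if anything falls off the work surface, if the arm or the gripper's body presses on something with over 40 N, if the wrist force passes 120 N, or if a joint passes its speed limit or range.

## Robot

A 7-joint arm with a two-finger parallel gripper is mounted at the origin on a cart in front of the work surface, level with it; the furniture and walls round the work are solid. World frame = base frame: x ahead of the robot, y to its left, z up, the work surface at z = 0. Lengths are in m, angles in rad, forces in N, time in s.
With the tool pointing down it reaches from about 0.425 to 0.925 m from the base axis. Payload 6.8 kg.
Tool frame: the origin (TCP) lies at the very end of the fingers, on their centre line; the grasp point (between the pads) lies 19 mm behind it; z points along the fingers, y is the line along which they close (so a half turn about z gives the same grasp; the last joint's range is limited). The gripper opens to 85 mm and grips with 20 to 120 N. Pads are 22 mm wide; open, the fingers measure 114 mm over their backs; the gripper's body (76 mm by 85 mm) begins 54 mm behind the grasp point. The pads swing forward as they close: fully open they stand 13 mm farther back than shut.
Start: joints at [-1.425, 0.477, 0.022, 1.555, -0.011, 1.109, -0.083], TCP at [0.169, 0.653, 0.208] pointing down, gripper open.
Joint ranges: [-2.96, 2.96], [-0.34, 2.1], [-1.41, 1.46], [0.24, 2.44], [-1.37, 4.51], [0.17, 1.92], [-2.96, 2.96]. Speed limits (rad/s): [2.39, 2.39, 3.14, 3.14, 3.14, 3.14, 3.14].

## Interface

Orientations are given as a unit quaternion [w, x, y, z].
In Python, from station import bot gives the robot as it stands.
- The arm moves only by the tool apply_moves, never from a script. Its argument "deltas" is a list of rows, each a list of 3 entries, a list of its own where there are three numbers: the closure, from 0 (fully open) to 1 (shut), then the shift along the tool's x, y, z in units of 0.2 m (1.0 is 0.2 m), then the turn about the tool's z in units of 2 pi rad (1.0 is 2 pi rad). A call has 1 to 12 rows; each row is the pose to reach, as a shift and turn from the pose commanded when the call began, along the tool's axes at that moment, turning the shorter way round; what a row does not reach only later rows make up. A row lasts 1/10 s, in which the tool goes at most 50 mm and 8.59 degrees, less where a joint would pass 70% of its speed; a pose out of reach is approached as far as the arm can. A call with a number of a shift or a turn outside -1 to 1 is refused whole. A call with a gripper value outside its range is refused whole. The fingers move at their own pace and stop on an object; "squeeze" is the grip in N (left out, the last holds). Time passes only in rows, so rows that repeat a pose let the fingers close. It gives the time, the measured TCP pose, the force, the opening and the grip force at its end, in the units of the state.
- bot.get_obs(): the state, without advancing time (a new reading comes with each control period).
- bot.read_camera(name): name is "scene" or "top"; returns a dict with "color" (480x640x3 uint8, red, green, blue), "intrinsics" (3x3 intrinsics, pixels), "pose" (4x4, takes a point from camera to world coordinates). Camera axes: x right, y down, z forward; pixel columns grow to the right and rows downward; lengths in m; the calibration is good to about 2 mm. A picture is of the moment at which its call begins. There is no depth.
- bot.hand_in(): hands the job in; it is judged then, once.
Trained networks look in a picture, given as the dict that the camera call returned (one of the last four; its "shot" number tells which), for a name from the list of things; names that differ only in an ending like _2 or _b are one class to them, and where a whole thing is asked for, a point or a joint stands for the part that bears it (a point fixed in the world has none). Each returns a list of dicts, best first, with "confidence" (0 to 1); they miss things now and then, are a little off and sometimes report something else, mostly with a low value. They report only what shows in the picture. A call takes as long as a camera call. They do not tell look-alikes from the thing itself.
- bot.look_for(picture, target): "point" ([x, y, z] in m, in world coordinates, good to about 4 mm: the middle of the surface that is visible of it).
The state is a dict: "t": time; "q": joint angles; "joint_vel": joint speeds; "joint_torque": joint torques, N m; "eef_pos": TCP position; "tool_rot": TCP orientation; "contact_force": force on the tool from outside, world axes, zero at the start; "torque": the same for the moment, N m; "gripper_width": opening from 0.0 (shut) to 1.0 (fully open); "grasp_force": force on a finger pad.
Only numpy, scipy, OpenCV 4.12 (cv2) and the standard library are available. Lean on these libraries where they do the work, as an engineer would, in place of code of your own. Each camera call takes 0.05 s, during which the arm holds its last target. There are 200 camera calls.

## Working session

There is one attempt and no reset: what is moved stays moved. The work goes in short steps, Python scripts to look and compute and a tool call to move; the robot and the scene stay as the last step left them, time stands still between calls to the robot, and variables do not carry over. Pictures are saved under pics/ and viewed, at most 10 in all, crops included, and the job is handed in when it is done.

Besides the shell and the picture viewer there is one more tool, called after "Call:" by a JSON object that holds its "op" and its "data", one argument or row to a line. apply_moves: Moves the arm, as the interface text tells. Its arguments: {"type":"object","properties":{"deltas":{"type":"array","items":{"type":"array"}},"squeeze":{"type":"number"}},"required":["deltas"]}

```bash
mkdir -p pics; cat > h.py <<'E'
import numpy as np, cv2
from station import bot
from scipy.spatial.transform import Rotation as R
def save(p,n): cv2.imwrite(f'pics/{n}.png',p['color'][:,:,::-1])
def proj(p,X):
    T=np.linalg.inv(np.array(p['pose'])); c=T[:3,:3]@np.array(X)+T[:3,3]; u=np.array(p['intrinsics'])@c; return u[:2]/u[2]
def ray(p,uv,z):
    T=np.array(p['pose']); d=T[:3,:3]@np.linalg.inv(np.array(p['intrinsics']))@np.array([uv[0],uv[1],1.]); return T[:3,3]+d*(z-T[2,3])/d[2]
E
python3 - <<'E'
from h import *
np.set_printoptions(precision=4,suppress=True)
o=bot.get_obs(); print(o)
for n in ['scene','top']:
    p=bot.read_camera(n); save(p,n+'1'); print(n,np.array(p['pose']),p['intrinsics'])
    for t in ['unit','hub_socket','cover','bush_top','holder','spindle','spindle_head','tape_measure','spanner','magnet']:
        for r in bot.look_for(p,t)[:3]: print(t,np.round(r['point'],4),round(r['confidence'],2),proj(p,r['point']).round(0))
E
```

```text
{'t': 0.0, 'q': array([-1.4251,  0.4778,  0.0224,  1.5565, -0.0115,  1.1093, -0.0831]), 'joint_vel': array([-0.0013, -0.0003, -0.0016, -0.0004, -0.0005,  0.0005, -0.0003]), 'joint_torque': array([ -0.0002, -59.6436,   1.6074, -28.1198,   0.0124,   0.0091,
        -0.    ]), 'eef_pos': array([0.1694, 0.6527, 0.2069]), 'tool_rot': array([-0.    ,  0.1266,  0.992 , -0.0009]), 'contact_force': array([ 0.9659, -0.2791, -0.1629]), 'torque': array([ 0.0081, -0.0223, -0.0209]), 'grasp_force': 0.0, 'gripper_width': 1.0028082976792598}
scene [[ 0.7404 -0.3969  0.5425 -0.1283]
 [-0.6719 -0.4139  0.6142 -0.8161]
 [-0.0192 -0.8193 -0.5731  0.8388]
 [ 0.      0.      0.      1.    ]] [[624.6973   0.     317.6568]
 [  0.     624.6973 242.5021]
 [  0.       0.       1.    ]]
unit [0.5289 0.2328 0.0387] 0.73 [231. 226.]
hub_socket [0.5433 0.261  0.0418] 0.5 [229. 217.]
hub_socket [ 0.518  -0.0128  0.0347] 0.46 [296. 276.]
cover [ 0.5289 -0.3106  0.0162] 0.96 [407. 354.]
bush_top [ 0.5248 -0.3091  0.01  ] 0.9 [405. 357.]
holder [ 0.5195 -0.0137  0.0353] 0.71 [297. 276.]
spindle [ 0.5277 -0.0038  0.110
[... 575 characters left out ...]
   ]] [[573.8055   0.     317.1055]
 [  0.     573.8055 238.6291]
 [  0.       0.       1.    ]]
hub_socket [0.5389 0.2542 0.0449] 0.79 [210. 258.]
cover [ 0.541 -0.3    0.013] 0.68 [431. 256.]
bush_top [0.7432 0.0978 0.01  ] 0.73 [274. 180.]
bush_top [ 0.5362 -0.2937  0.0109] 0.64 [428. 258.]
holder [0.5232 0.0051 0.011 ] 0.56 [311. 264.]
spindle [ 0.6449 -0.1355  0.0345] 0.76 [366. 215.]
spindle [0.5296 0.0089 0.1023] 0.61 [309. 258.]
spindle_head [ 0.6472 -0.1358  0.0318] 0.65 [366. 214.]
spindle_head [0.5322 0.01   0.099 ] 0.59 [309. 257.]
tape_measure [0.3736 0.1256 0.0336] 0.68 [262. 325.]
spanner [0.7465 0.0981 0.0076] 0.87 [274. 179.]
magnet [ 0.3742 -0.0857  0.0159] 0.75 [348. 323.]
```

```bash
python3 - <<'E'
import cv2,numpy as np
t=cv2.imread('pics/top1.png')[130:350,140:480]
cv2.imwrite('pics/topc.png',cv2.resize(t,None,fx=2.35,fy=2.35,interpolation=cv2.INTER_CUBIC))
E
```

```text
(no output)
```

View pics/scene1.png

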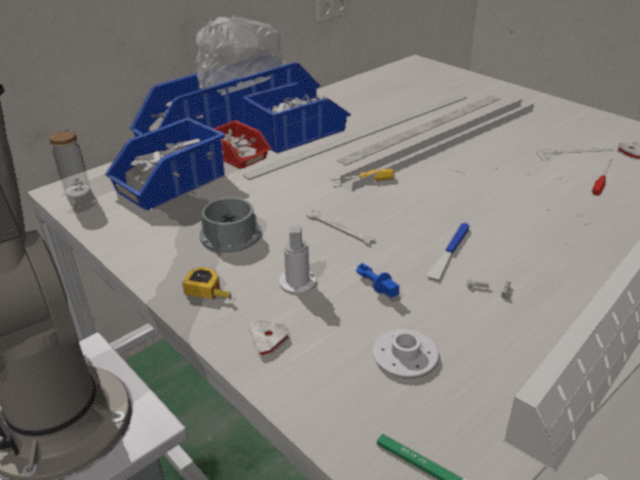

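View pics/topc.png

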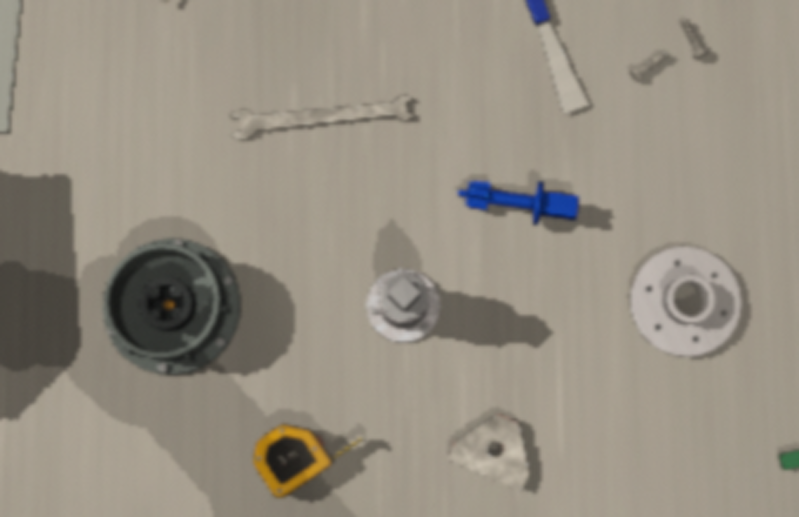

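The scene view shows the unit at (229,225), the spindle in its holder at (297,265), the cover at (405,352) and the blue decoy at (380,280). The top crop shows the same layout, with the hub cross at crop (168,303), the head at (405,292) turned about 40°, and the bush at (690,298). Next I'll zoom in for precise centres and angles.

```bash
python3 - <<'E'
from h import *
t=cv2.imread('pics/top1.png')
Z=9
def z(c,s): return cv2.resize(t[c[1]-s//2:c[1]+s//2,c[0]-s//2:c[0]+s//2],(396,396),interpolation=cv2.INTER_CUBIC)
m=np.hstack([z((211,258),66),z((312,258),44)])
for i in range(0,792,66): cv2.line(m,(i,0),(i,6),(0,0,255),1)
cv2.imwrite('pics/m.png',m)
p=bot.read_camera('top')
for n,uv,zz in [('bush',(433.6,256.8),.04),('plate',(432.3,258.1),.014),('plunger',(211.5,258.9),.025),('head',(312.3,254.3),.138)]: print(n,ray(p,uv,zz).round(4))
s=bot.read_camera('scene')
for n,uv,zz in [('bush',(405.5,340),.04),('head',(295,232),.138)]: print('scene',n,ray(s,uv,zz).round(4))
# ellipse fits in the top view by Hough
g=cv2.cvtColor(t,cv2.COLOR_BGR2GRAY)
for n,(x,y),r,zz in [('cover',(432,258),(20,28),.014),('rim',(209,257),(22,28),.07),('bore',(209,257),(19,24),.07)]:
    a=cv2.resize(g[y-40:y+40,x-40:x+40],None,fx=4,fy=4,interpolation=cv2.INTER_CUBIC)
    c=cv2.HoughCircles(a,cv2.HOUGH_GRADIENT,1,200,param1=100,param2=15,minRadius=r[0]*4,maxRadius=r[1]*4)
    if c is not None:
        c=c[0][0]; uv=(x-40+(c[0]+.5)/4-.5,y-40+(c[1]+.5)/4-.5); print(n,uv,c[2]/4,ray(p,uv,zz).round(4))
E
```

```text
bush [ 0.536  -0.3009  0.04  ]
plate [ 0.5353 -0.3032  0.014 ]
plunger [0.5381 0.2534 0.025 ]
head [0.5351 0.0021 0.138 ]
scene bush [ 0.5354 -0.2995  0.04  ]
scene head [ 0.527  -0.0063  0.138 ]
rim (np.float32(209.5), np.float32(257.75)) 23.125 [0.5365 0.2508 0.07  ]
bore (np.float32(209.5), np.float32(257.75)) 23.025 [0.5365 0.2508 0.07  ]
```

View pics/m.png

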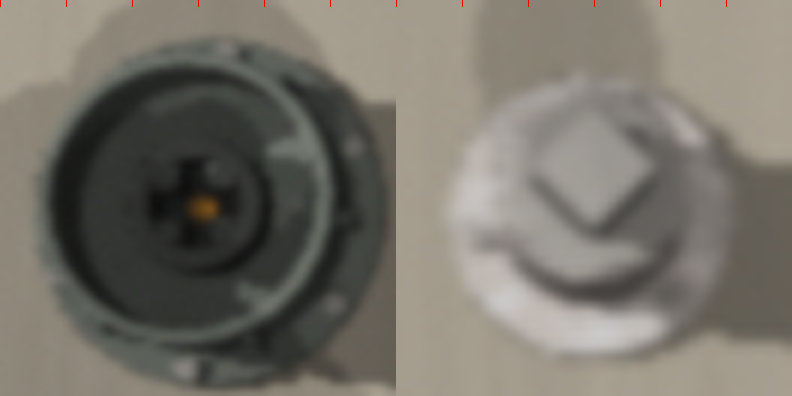

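The hub slots run along the world axes to within a few degrees, and the spindle head is turned about 45°. I'll go to the cover first, turning the tool so its y axis points along world +x.

Call:
{"op": "apply_moves", "data": {
  "deltas": [
    [0,[-0.25,-0.1,-0.3],0.02],
    [0,[-0.986,-0.416,-0.3],0.21],
    [0,[-0.986,-0.416,-0.3],0.21],
    [0,[-0.986,-0.416,-0.3],0.21],
    [0,[-0.986,-0.416,-0.3],0.21],
    [0,[-0.986,-0.416,-0.3],0.21],
    [0,[-0.986,-0.416,-0.3],0.21],
    [0,[-0.986,-0.416,-0.3],0.21],
    [0,[-0.986,-0.416,-0.3],0.21],
    [0,[-0.986,-0.416,-0.3],0.21]
  ]
}}

```text
t: 2.2
eef_pos: [0.3393, 0.5234, 0.2679]
tool_rot: [0.0, 0.708, 0.706, 0.0]
contact_force: [-0.4, 0.0, -0.3]
gripper_width: 1.001
grasp_force: 0.0
```

```bash
cat > go.py <<'E'
from h import *
import sys
o=bot.get_obs(); r=R.from_quat(np.roll(o['tool_rot'],-1)).as_matrix(); e=o['eef_pos']
print('t',round(o['t'],2),e.round(4),'yaw_y',np.degrees(np.arctan2(r[1,1],r[0,1])).round(2),'tilt',np.degrees(np.arccos(-r[2,2])).round(2),'j7',o['q'][6].round(2),'F',o['contact_force'].round(1),'w',round(o['gripper_width'],3),'g',round(o['grasp_force'],1))
if len(sys.argv)>3:
    d=np.array(list(map(float,sys.argv[1:4])))-e
    print('shift',(r.T@d/.2).round(3))
E
python3 go.py .536 -.301 .2
```

```text
t 2.2 [0.3393 0.5234 0.2679] yaw_y -0.21 tilt 0.01 j7 -0.99 F [-0.4  0.  -0.3] w 1.001 g 0.0
shift [-4.118  0.998  0.34 ]
```

Call:
{"op": "apply_moves", "data": {
  "deltas": [
    [0,[-0.98,0.98,0],0],
    [0,[-0.98,0.98,0],0],
    [0,[-0.98,0.98,0],0],
    [0,[-0.98,0.98,0],0],
    [0,[-0.98,0.98,0],0],
    [0,[-0.98,0.98,0],0]
  ]
}}

```text
t: 2.8
eef_pos: [0.5382, 0.322, 0.2684]
tool_rot: [0.001, 0.708, 0.706, 0.0]
contact_force: [-0.2, 0.9, -0.0]
gripper_width: 1.002
grasp_force: 0.0
```

Call:
{"op": "apply_moves", "data": {
  "deltas": [
    [0,[-1,0,0],0],
    [0,[-1,0,0],0],
    [0,[-1,0,0],0],
    [0,[-1,0,0],0]
  ]
}}

```text
t: 3.2
eef_pos: [0.5343, 0.1249, 0.2681]
tool_rot: [0.0, 0.706, 0.708, 0.0]
contact_force: [1.7, -0.3, 0.6]
gripper_width: 0.997
grasp_force: 0.0
```

Call:
{"op": "apply_moves", "data": {
  "deltas": [
    [0,[-1,0,0],0],
    [0,[-1,0,0],0],
    [0,[-1,0,0],0],
    [0,[-1,0,0],0]
  ]
}}

```text
t: 3.6
eef_pos: [0.5337, -0.075, 0.2683]
tool_rot: [0.0, 0.706, 0.708, 0.0]
contact_force: [0.8, -1.3, 1.3]
gripper_width: 0.999
grasp_force: 0.0
```

Call:
{"op": "apply_moves", "data": {
  "deltas": [
    [0,[-1,0,0],0],
    [0,[-1,0,0],0],
    [0,[-1,0,0],0],
    [0,[-1,0,0],0],
    [0,[-1,0,0],0]
  ]
}}

```text
t: 4.1
eef_pos: [0.5307, -0.282, 0.2686]
tool_rot: [0.002, 0.71, 0.704, -0.002]
contact_force: [0.3, 0.1, 0.3]
gripper_width: 1.002
grasp_force: 0.0
```

```bash
python3 go.py .536 -.301 .08
```

```text
t 4.1 [ 0.5307 -0.282   0.2686] yaw_y -0.54 tilt 0.28 j7 0.61 F [0.3 0.1 0.3] w 1.002 g 0.0
shift [-0.09   0.028  0.943]
```

Call:
{"op": "apply_moves", "data": {
  "deltas": [
    [0,[-0.09,0.028,0.25],0],
    [0,[-0.09,0.028,0.5],0],
    [0,[-0.09,0.028,0.75],0],
    [0,[-0.09,0.028,0.94],0],
    [0,[-0.09,0.028,0.94],0],
    [0,[-0.09,0.028,0.94],0]
  ]
}}

```text
t: 4.7
eef_pos: [0.5392, -0.2913, 0.0805]
tool_rot: [-0.0, 0.707, 0.707, -0.0]
contact_force: [1.1, -0.7, 0.7]
gripper_width: 1.003
grasp_force: 0.0
```

```bash
python3 go.py .536 -.301 .018; python3 - <<'E'
from h import *
a=bot.read_camera('scene');b=bot.read_camera('top')
A=cv2.resize(a['color'][270:390,340:470],(433,400),interpolation=cv2.INTER_CUBIC);B=cv2.resize(b['color'][205:305,380:480],(360,360),interpolation=cv2.INTER_CUBIC)
m=np.zeros((400,793,3),np.uint8);m[:,:433]=A;m[:360,433:]=B
cv2.imwrite('pics/g1.png',m[:,:,::-1])
E
```

```text
t 4.7 [ 0.5392 -0.2913  0.0805] yaw_y -0.03 tilt 0.03 j7 0.76 F [ 1.1 -0.7  0.7] w 1.003 g 0.0
shift [-0.049 -0.016  0.312]
```

View pics/g1.png

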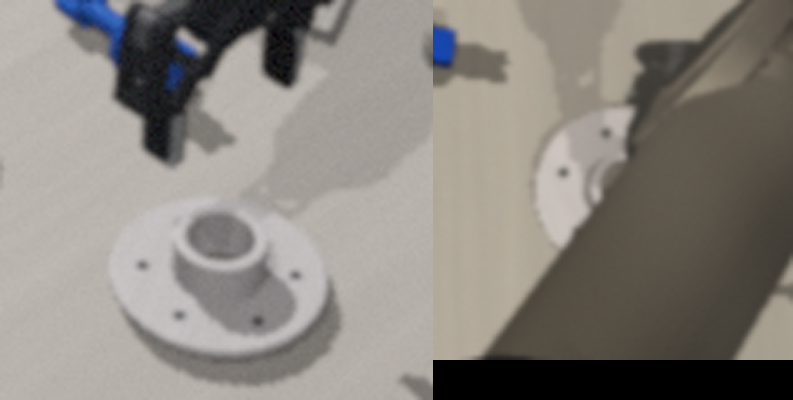

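The left half of the picture shows the bush top at scene pixel (406,342), clear of the fingers. The right half shows the arm covering most of the cover in the top view. The target is (0.535, -0.302), so I'll descend and grip.

Call:
{"op": "apply_moves", "data": {
  "deltas": [
    [0,[-0.054,-0.021,0],0],
    [0,[-0.054,-0.021,0.15],0],
    [0,[-0.054,-0.021,0.31],0],
    [0,[-0.054,-0.021,0.31],0],
    [0.3,[-0.054,-0.021,0.31],0],
    [1,[-0.054,-0.021,0.31],0],
    [1,[-0.054,-0.021,0.31],0],
    [1,[-0.054,-0.021,0.31],0],
    [1,[-0.054,-0.021,0.31],0],
    [1,[-0.054,-0.021,0.31],0]
  ],
  "squeeze": 40
}}

```text
t: 5.8
eef_pos: [0.535, -0.3019, 0.0182]
tool_rot: [0.0, 0.708, 0.706, 0.0]
contact_force: [0.1, -0.9, 0.2]
gripper_width: 0.002
grasp_force: 0.0
```

```bash
python3 go.py
```

```text
t 5.8 [ 0.535  -0.3019  0.0182] yaw_y -0.13 tilt 0.02 j7 0.83 F [ 0.1 -0.9  0.2] w 0.002 g 0.0
```

```bash
python3 - <<'E'
from h import *
a=bot.read_camera('scene');b=bot.read_camera('top')
A=cv2.resize(a['color'][270:390,340:470],(433,400),interpolation=cv2.INTER_CUBIC);B=cv2.resize(b['color'][205:305,380:480],(360,360),interpolation=cv2.INTER_CUBIC)
m=np.zeros((400,793,3),np.uint8);m[:,:433]=A;m[:360,433:]=B
cv2.imwrite('pics/g2.png',m[:,:,::-1]); print(proj(a,[.535,-.302,.018]),proj(a,[.535,-.302,.04]))
E
```

```text
[405.6510988  349.56883818] [406.39682942 340.82552852]
```

View pics/g2.png

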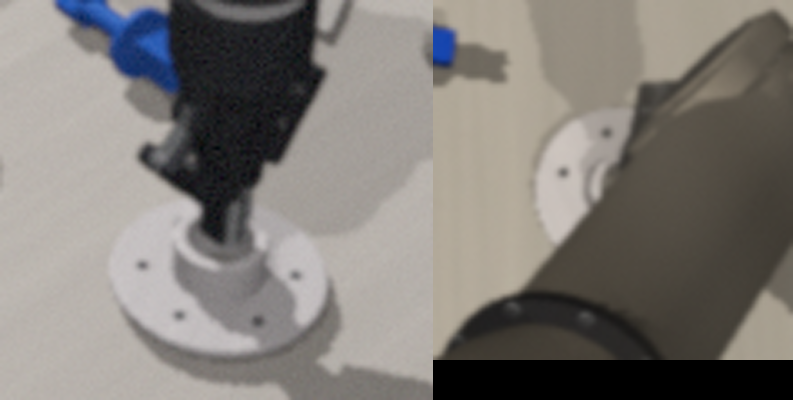

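The fingers shut inside the bush bore: they're at crop (225,220), and the cover hasn't visibly moved. They probably closed before the arm finished descending. I'll lift out, open, descend lower, settle, and then close in a separate call.

Call:
{"op": "apply_moves", "data": {
  "deltas": [
    [1,[0,0,-0.15],0],
    [1,[0,0,-0.31],0],
    [1,[0,0,-0.31],0],
    [1,[0,0,-0.31],0],
    [0,[0,0,-0.31],0],
    [0,[0,0,-0.31],0],
    [0,[0,0,-0.31],0],
    [0,[0,0,-0.31],0],
    [0,[0,0,-0.31],0],
    [0,[0,0,-0.31],0],
    [0,[0,0,-0.31],0]
  ]
}}

```text
t: 7.0
eef_pos: [0.5348, -0.302, 0.0799]
tool_rot: [-0.0, 0.708, 0.706, -0.0]
contact_force: [0.4, -1.7, 0.0]
gripper_width: 1.001
grasp_force: 0.0
```

Call:
{"op": "apply_moves", "data": {
  "deltas": [
    [0,[0,0,0.1],0],
    [0,[0,0,0.2],0],
    [0,[0,0,0.34],0],
    [0,[0,0,0.34],0],
    [0,[0,0,0.34],0],
    [0,[0,0,0.34],0]
  ]
}}

```text
t: 7.6
eef_pos: [0.5356, -0.3027, 0.0133]
tool_rot: [0.001, 0.708, 0.706, 0.0]
contact_force: [0.5, 0.3, 0.2]
gripper_width: 1.003
grasp_force: 0.0
```

Call:
{"op": "apply_moves", "data": {
  "deltas": [
    [0.2,[0,0,0],0],
    [0.2,[0,0,0],0],
    [0.3,[0,0,0],0],
    [0.3,[0,0,0],0]
  ]
}}

```text
t: 8.0
eef_pos: [0.535, -0.302, 0.0122]
tool_rot: [0.0, 0.708, 0.706, 0.0]
contact_force: [0.1, -0.9, -1.4]
gripper_width: 0.698
grasp_force: 0.0
```

```bash
python3 go.py;  python3 - <<'E'
from h import *
a=bot.read_camera('scene')
A=cv2.resize(a['color'][270:390,340:470],(433,400),interpolation=cv2.INTER_CUBIC)
cv2.imwrite('pics/g3.png',A[:,:,::-1])
E
```

```text
t 8.0 [ 0.535  -0.302   0.0122] yaw_y -0.14 tilt 0.03 j7 0.84 F [ 0.1 -0.9 -1.4] w 0.698 g 0.0
```

View pics/g3.png

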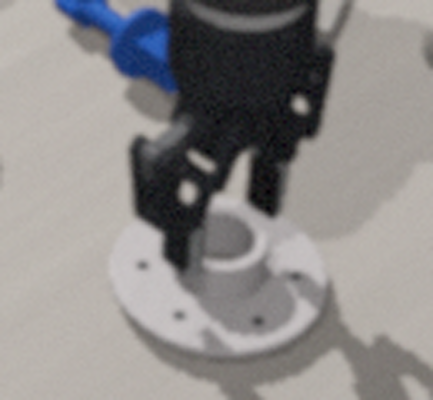

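The near finger stands outside the bush at crop (185,260), and the far finger is behind it. They straddle the bush, so I'll close.

Call:
{"op": "apply_moves", "data": {
  "deltas": [
    [0.4,[0,0,0],0],
    [0.5,[0,0,0],0],
    [0.6,[0,0,0],0],
    [0.6,[0,0,0],0]
  ],
  "squeeze": 40
}}

```text
t: 8.45
eef_pos: [0.5354, -0.3021, 0.0128]
tool_rot: [0.0, 0.708, 0.706, 0.0]
contact_force: [-0.8, 1.5, 7.4]
gripper_width: 0.553
grasp_force: 39.8
```

Call:
{"op": "apply_moves", "data": {
  "deltas": [
    [0.7,[0,0,-0.05],0],
    [0.7,[0,0,-0.2],0],
    [0.7,[0,0,-0.4],0],
    [0.7,[0,0,-0.6],0],
    [0.7,[0,0,-0.8],0],
    [0.7,[0,0,-0.99],0],
    [0.7,[0,0,-0.99],0],
    [0.7,[0,0,-0.99],0]
  ],
  "squeeze": 60
}}

```text
t: 9.25
eef_pos: [0.5351, -0.3021, 0.211]
tool_rot: [0.001, 0.708, 0.706, 0.001]
contact_force: [-0.1, 0.6, -0.4]
gripper_width: 0.3
grasp_force: 0.0
```

```bash
python3 go.py;  python3 - <<'E'
from h import *
a=bot.read_camera('scene'); o=bot.get_obs()
u,v=proj(a,o['eef_pos']).astype(int); print(u,v)
A=cv2.resize(a['color'][v-80:v+50,u-70:u+70],(646,600),interpolation=cv2.INTER_CUBIC)
cv2.imwrite('pics/g4.png',A[:,:,::-1])
E
```

```text
t 9.25 [ 0.5351 -0.3021  0.211 ] yaw_y -0.15 tilt 0.11 j7 0.69 F [-0.1  0.6 -0.4] w 0.3 g 0.0
412 266
```

View pics/g4.png

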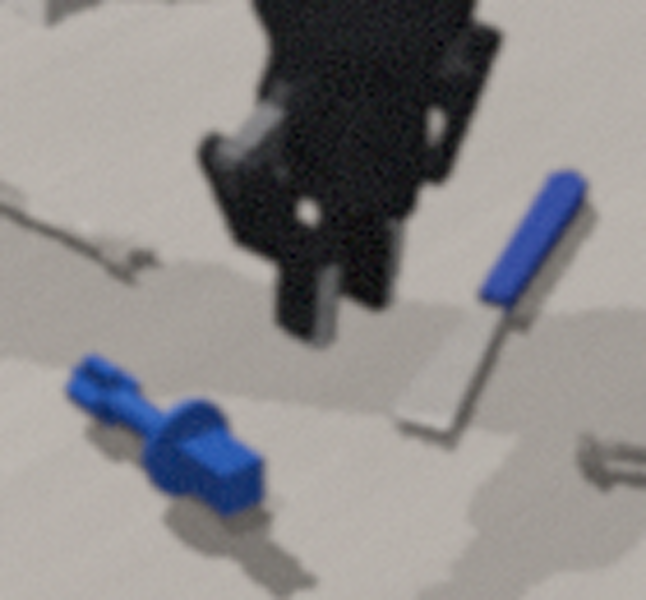

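The grip slipped off the bush's top edge. The picture shows the empty fingers with their tips about 20 mm above the nominal TCP, so I need to go deeper. I'll check for cover shift numerically by template matching.

```bash
python3 - <<'E'
from h import *
a=bot.read_camera('scene'); s0=cv2.imread('pics/scene1.png'); im=a['color'][:,:,::-1].copy()
for n,(x0,y0,x1,y1) in [('cover',(370,328,442,382)),('bush',(388,328,424,366)),('spindle',(272,225,320,295))]:
    t=cv2.resize(s0[y0:y1,x0:x1],None,fx=4,fy=4,interpolation=cv2.INTER_CUBIC)
    g=cv2.resize(im[y0-15:y1+15,x0-15:x1+15],None,fx=4,fy=4,interpolation=cv2.INTER_CUBIC)
    r=cv2.matchTemplate(g,t,cv2.TM_CCOEFF_NORMED); _,v,_,l=cv2.minMaxLoc(r); print(n,v,np.array(l)/4-15)
for z in (.04,):
  for uv in [(406.0,341.7)]: print(ray(a,uv,z))
for r in bot.look_for(a,'bush_top')+bot.look_for(a,'cover'): print(r)
E
```

```text
cover 0.9936110377311707 [ 2. -2.]
bush 0.995329737663269 [ 2. -2.]
spindle 0.9461584091186523 [0. 0.]
[ 0.53277303 -0.30299887  0.04      ]
{'point': [0.5281, -0.3066, 0.0131], 'confidence': 0.55}
{'point': [0.5332, -0.3116, 0.0135], 'confidence': 0.9}
```

The cover moved about 6 mm in +x. I'll re-approach at (0.541, -0.3005) and go about 12 mm deeper, watching the force.

Call:
{"op": "apply_moves", "data": {
  "deltas": [
    [0,[0.008,0.03,0],0],
    [0,[0.008,0.03,0.25],0],
    [0,[0.008,0.03,0.5],0],
    [0,[0.008,0.03,0.7],0],
    [0,[0.008,0.03,0.85],0],
    [0,[0.008,0.03,0.95],0],
    [0,[0.008,0.03,0.99],0],
    [0.2,[0.008,0.03,0.99],0],
    [0.2,[0.008,0.03,0.99],0],
    [0.2,[0.008,0.03,0.99],0]
  ]
}}

```text
t: 10.45
eef_pos: [0.5418, -0.3009, 0.0132]
tool_rot: [0.001, 0.708, 0.706, 0.0]
contact_force: [0.0, 0.1, -0.3]
gripper_width: 0.802
grasp_force: 0.0
```

Call:
{"op": "apply_moves", "data": {
  "deltas": [
    [0.25,[0,0,0.01],0],
    [0.25,[0,0,0.02],0],
    [0.25,[0,0,0.03],0],
    [0.25,[0,0,0.04],0],
    [0.25,[0,0,0.04],0]
  ]
}}

```text
t: 10.95
eef_pos: [0.5406, -0.3002, 0.0035]
tool_rot: [-0.0, 0.708, 0.706, -0.0]
contact_force: [0.1, 0.2, 0.8]
gripper_width: 0.748
grasp_force: 0.0
```

Call:
{"op": "apply_moves", "data": {
  "deltas": [
    [0.3,[0,0,0],0],
    [0.35,[0,0,0],0],
    [0.4,[0,0,0],0],
    [0.5,[0,0,0],0],
    [0.6,[0,0,0],0]
  ],
  "squeeze": 50
}}

```text
t: 11.45
eef_pos: [0.5417, -0.3006, 0.0047]
tool_rot: [0.001, 0.708, 0.706, 0.0]
contact_force: [0.6, 1.5, 5.1]
gripper_width: 0.578
grasp_force: 50.8
```

```bash
python3 go.py;  python3 - <<'E'
from h import *
a=bot.read_camera('scene'); o=bot.get_obs()
A=cv2.resize(a['color'][270:390,340:470],(650,600),interpolation=cv2.INTER_CUBIC)
cv2.imwrite('pics/g5.png',A[:,:,::-1])
E
```

```text
t 11.45 [ 0.5417 -0.3006  0.0047] yaw_y -0.11 tilt 0.1 j7 0.84 F [0.6 1.5 5.1] w 0.578 g 50.8
```

View pics/g5.png

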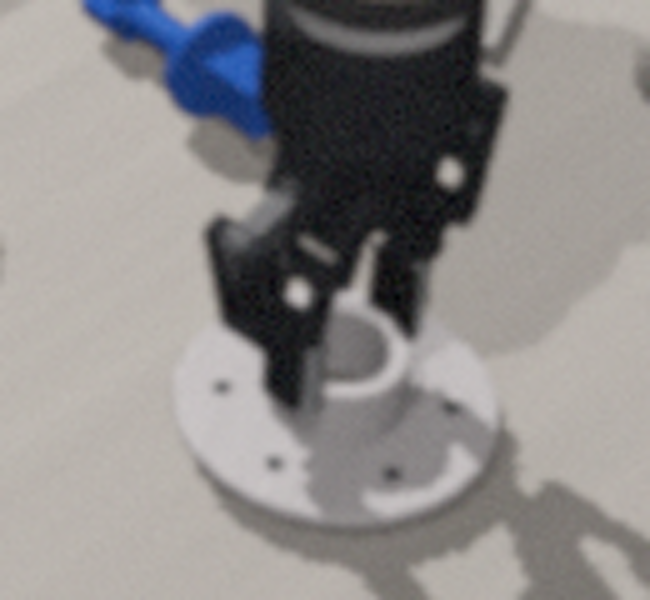

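The near finger is low on the bush at crop (300,390) and the far finger is behind it at (405,310), so the grip is deeper now. I'll do a slow test lift.

Call:
{"op": "apply_moves", "data": {
  "deltas": [
    [0.7,[0,0,0],0],
    [0.7,[0,0,-0.02],0],
    [0.7,[0,0,-0.05],0],
    [0.7,[0,0,-0.1],0],
    [0.7,[0,0,-0.1],0]
  ],
  "squeeze": 60
}}

```text
t: 12.0
eef_pos: [0.5414, -0.301, 0.0253]
tool_rot: [0.001, 0.708, 0.706, 0.0]
contact_force: [-0.3, -0.2, -3.6]
gripper_width: 0.571
grasp_force: 62.5
```

The cover is held, with about 3.6 N of weight showing. I'll lift it and start towards the unit.

Call:
{"op": "apply_moves", "data": {
  "deltas": [
    [0.7,[0,0,-0.2],0],
    [0.7,[0,0,-0.4],0],
    [0.7,[0,0,-0.6],0],
    [0.7,[0,0,-0.8],0],
    [0.7,[0.2,0,-0.99],0],
    [0.7,[0.4,0,-0.99],0],
    [0.7,[0.6,0,-0.99],0],
    [0.7,[0.8,0,-0.99],0],
    [0.7,[1,0,-0.99],0],
    [0.7,[1,0,-0.99],0]
  ]
}}

```text
t: 13.0
eef_pos: [0.5415, -0.0928, 0.2213]
tool_rot: [-0.002, 0.705, 0.71, 0.001]
contact_force: [-0.1, -0.3, -4.2]
gripper_width: 0.565
grasp_force: 64.3
```

Call:
{"op": "apply_moves", "data": {
  "deltas": [
    [0.7,[0.2,0,0],0],
    [0.7,[0.4,0,0],0],
    [0.7,[0.6,0,0],0],
    [0.7,[0.8,0,0],0],
    [0.7,[0.9,0,0],0],
    [0.7,[0.9,0,0],0],
    [0.7,[0.9,0,0],0]
  ]
}}

```text
t: 13.7
eef_pos: [0.5415, 0.0791, 0.2217]
tool_rot: [0.0, 0.708, 0.706, -0.0]
contact_force: [-0.2, -1.1, -4.3]
gripper_width: 0.569
grasp_force: 64.3
```

```bash
cat > fit.py <<'E'
from h import *
from scipy.optimize import minimize
def circ(r,z,n=180): a=np.linspace(0,2*np.pi,n,endpoint=False); return np.c_[r*np.cos(a),r*np.sin(a),np.full(n,z)]
def pv(p,X):
    T=np.linalg.inv(np.array(p['pose'])); c=X@T[:3,:3].T+T[:3,3]; u=c@np.array(p['intrinsics']).T; return u[:,:2]/u[:,2:]
def edge(img):
    g=cv2.GaussianBlur(cv2.cvtColor(img,cv2.COLOR_BGR2GRAY).astype(np.float32),(0,0),1.0)
    return np.hypot(cv2.Sobel(g,cv2.CV_32F,1,0),cv2.Sobel(g,cv2.CV_32F,0,1))
def score(views,pts,x):
    s=0
    c,n=np.cos(x[2]),np.sin(x[2]); P=pts@np.array([[c,-n,0],[n,c,0],[0,0,1]]).T+[x[0],x[1],0]
    for p,E in views:
        u=pv(p,P).astype(np.float32); s+=np.minimum(cv2.remap(E,u[None,:,0],u[None,:,1],cv2.INTER_LINEAR),np.percentile(E,99.5)).mean()
    return s
def fit(views,pts,x0,rad=.012,yaw=False):
    best=None
    ys=x0[2]+np.radians(np.arange(-20,21,2)) if yaw else [x0[2]]
    for step in (.002,.0005):
        g=np.arange(-rad,rad+1e-9,step)
        c=x0 if best is None else best[1]
        for dx in g:
            for dy in g:
                for w in (ys if step==.002 or not yaw else c[2]+np.radians(np.arange(-2,2.1,.5))):
                    x=(c[0]+dx,c[1]+dy,w); v=score(views,pts,x)
                    if best is None or v>best[0]: best=(v,x)
        rad=.002
    return best
E
python3 go.py; python3 - <<'E'
from fit import *
s=bot.read_camera('scene'); t=bot.read_camera('top')
S0=(s,edge(cv2.imread('pics/scene1.png'))); T0=(t,edge(cv2.imread('pics/top1.png')))
save(s,'h6')
rim=np.r_[circ(54,.07),circ(60,.07)]*[1e-3,1e-3,1]
for n,v in [('S',[S0]),('T',[T0]),('ST',[S0,T0])]: print('rim',n,fit(v,rim,(.537,.252,0)))
l=np.linspace(-12,12,15)*1e-3; q=np.full(15,.012)
sq=np.r_[np.c_[l,q,q*0+.138],np.c_[l,-q,q*0+.138],np.c_[q,l,q*0+.138],np.c_[-q,l,q*0+.138]]
for n,v in [('S',[S0]),('T',[T0]),('ST',[S0,T0])]: print('head',n,fit(v,sq,(.533,.001,np.radians(45)),.01,True))
tube=circ(.026,.092)
E
```

```text
t 13.7 [0.5415 0.0791 0.2217] yaw_y -0.13 tilt 0.04 j7 -0.07 F [-0.2 -1.1 -4.3] w 0.569 g 64.3
rim S (np.float32(76.61622), (np.float64(0.535), np.float64(0.246), 0))
rim T (np.float32(99.87088), (np.float64(0.5375), np.float64(0.254), 0))
rim ST (np.float32(170.65431), (np.float64(0.537), np.float64(0.254), 0))
head S (np.float32(87.00474), (np.float64(0.523), np.float64(-0.011000000000000001), np.float64(0.8639379797371931)))
head T (np.float32(79.48216), (np.float64(0.533), np.float64(0.007), np.float64(0.8115781021773633)))
head ST (np.float32(156.94452), (np.float64(0.522), np.float64(-0.011000000000000001), np.float64(1.064650843716541)))
```

```bash
python3 - <<'E'
from fit import *
s=bot.read_camera('scene'); t=bot.read_camera('top'); e=bot.get_obs()['eef_pos']
S=(s,edge(s['color'][:,:,::-1].copy())); T=(t,edge(t['color'][:,:,::-1].copy()))
for dz in (-.012,-.008,-.005,-.002,.002):
    z=e[2]+dz
    pl=np.r_[circ(.06,z+.014),circ(.06,z+.008)]
    print(dz,[ (lambda b:(round(float(b[0]),1),np.round(np.array(b[1][:2])-e[:2],4)))(fit([v] if v else [S,T],pl,(e[0],e[1],0),.012)) for v in (S,T)])
E
```

```text
-0.012 [(72.3, array([-0.014,  0.014])), (51.3, array([0.006 , 0.0085]))]
-0.008 [(72.7, array([-0.014,  0.014])), (51.3, array([0.005, 0.009]))]
-0.005 [(72.4, array([0.005, 0.014])), (51.4, array([0.0045, 0.009 ]))]
-0.002 [(72.2, array([0.0025, 0.01  ])), (51.4, array([0.004, 0.009]))]
0.002 [(71.8, array([-0.0005,  0.004 ])), (51.6, array([0.0035, 0.009 ]))]
```

```bash
python3 - <<'E'
from fit import *
s=bot.read_camera('scene'); t=bot.read_camera('top'); e=bot.get_obs()['eef_pos']
z=e[2]-.004; out=[]
for p in (s,t):
    u,v=proj(p,e).astype(int); im=p['color'][v-52:v+38,u-45:u+45,::-1]; im=cv2.resize(im,None,fx=4.4,fy=4.4,interpolation=cv2.INTER_CUBIC)
    for off,col in (((0,0),(0,0,255)),((.004,.009),(0,255,0))):
        X=pv(p,circ(.06,z+.014,60)+[e[0]+off[0],e[1]+off[1],0])
        for a in X: cv2.circle(im,(int((a[0]-u+45.5)*4.4),int((a[1]-v+52.5)*4.4)),1,col,-1)
    out.append(im)
cv2.imwrite('pics/g7.png',np.hstack(out))
E
```

```text
(no output)
```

View pics/g7.png

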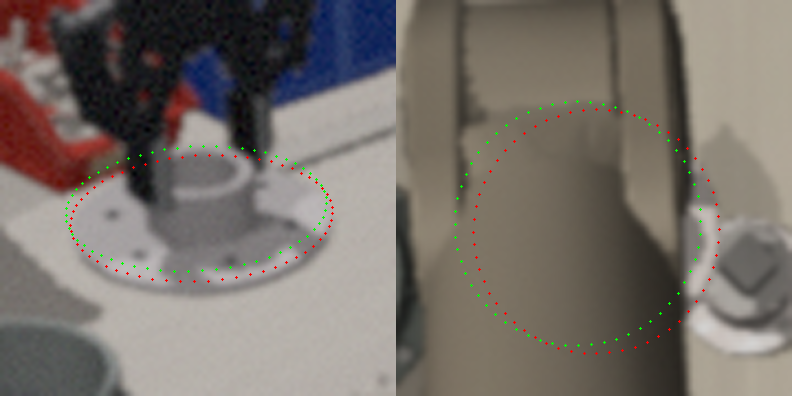

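The scene crop shows the cover held level. The zero-offset (red) ellipse matches the plate once its 6 mm thickness is allowed for, and the unit rim is at lower left. The top view is blocked by the arm. I'll move over the unit.

Call:
{"op": "apply_moves", "data": {
  "deltas": [
    [0.7,[0.2,-0.018,0],0],
    [0.7,[0.4,-0.018,0],0],
    [0.7,[0.6,-0.018,0],0],
    [0.7,[0.8,-0.018,0],0],
    [0.7,[0.867,-0.018,0],0],
    [0.7,[0.867,-0.018,0.15],0],
    [0.7,[0.867,-0.018,0.3],0],
    [0.7,[0.867,-0.018,0.45],0],
    [0.7,[0.867,-0.018,0.6],0],
    [0.7,[0.867,-0.018,0.66],0],
    [0.7,[0.867,-0.018,0.66],0],
    [0.7,[0.867,-0.018,0.66],0]
  ]
}}

```text
t: 15.2
eef_pos: [0.5396, 0.253, 0.091]
tool_rot: [0.0, 0.708, 0.706, 0.001]
contact_force: [0.7, -0.1, -3.0]
gripper_width: 0.567
grasp_force: 64.3
```

```bash
python3 go.py .538 .2525 .067; python3 - <<'E'
from fit import *
s=bot.read_camera('scene'); e=bot.get_obs()['eef_pos']
u,v=proj(s,[.537,.253,.08]).astype(int); im=cv2.resize(s['color'][v-55:v+45,u-60:u+60,::-1],None,fx=6,fy=6,interpolation=cv2.INTER_CUBIC)
for X,col in ((circ(.06,.07)+[.537,.2535,0],(0,0,255)),(circ(.054,.07)+[.537,.2535,0],(0,0,255)),(circ(.06,e[2]-.0047+.014)+[e[0]-.001,e[1]+.001,0],(0,255,0))):
    for a in pv(s,X)[::3]: cv2.circle(im,(int((a[0]-u+60.5)*6),int((a[1]-v+55.5)*6)),1,col,-1)
cv2.imwrite('pics/g8.png',im)
E
```

```text
t 15.2 [0.5396 0.253  0.091 ] yaw_y -0.18 tilt 0.09 j7 -0.26 F [ 0.7 -0.1 -3. ] w 0.567 g 64.3
shift [-0.002 -0.008  0.12 ]
```

View pics/g8.png

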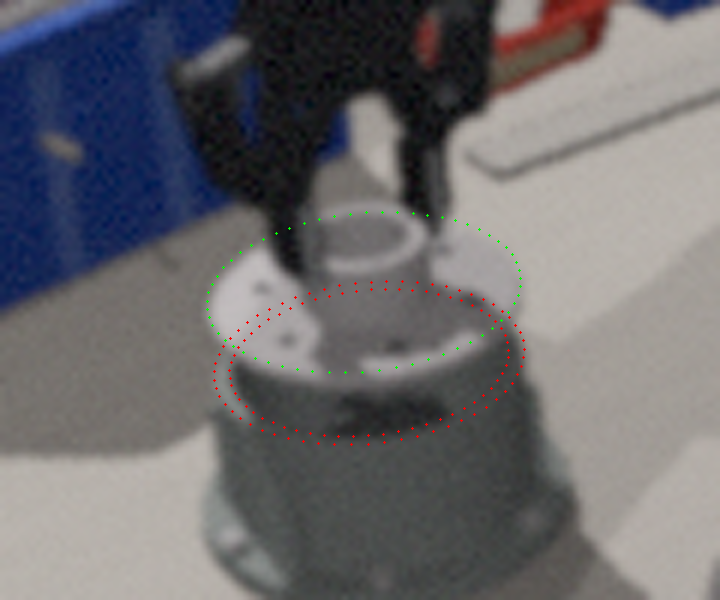

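The green overlay matches the held cover, with its plate spanning crop x 208–522. The red rim circle matches the housing at x 215–525, so the two line up. I'll lower slowly.

Call:
{"op": "apply_moves", "data": {
  "deltas": [
    [0.7,[-0.002,-0.008,0.02],0],
    [0.7,[-0.002,-0.008,0.04],0],
    [0.7,[-0.002,-0.008,0.06],0],
    [0.7,[-0.002,-0.008,0.075],0],
    [0.7,[-0.002,-0.008,0.09],0],
    [0.7,[-0.002,-0.008,0.09],0]
  ]
}}

```text
t: 15.85
eef_pos: [0.5367, 0.2525, 0.0714]
tool_rot: [-0.0, 0.708, 0.706, -0.0]
contact_force: [-0.3, -0.5, -4.6]
gripper_width: 0.572
grasp_force: 64.3
```

Call:
{"op": "apply_moves", "data": {
  "deltas": [
    [0.7,[0,0,0.01],0],
    [0.7,[0,0,0.02],0],
    [0.7,[0,0,0.03],0],
    [0.7,[0,0,0.03],0]
  ]
}}

```text
t: 16.25
eef_pos: [0.5371, 0.2527, 0.067]
tool_rot: [-0.0, 0.708, 0.706, 0.0]
contact_force: [-3.5, -1.7, 7.7]
gripper_width: 0.569
grasp_force: 65.4
```

```bash
python3 go.py .538 .2525 .067
```

```text
t 16.25 [0.5371 0.2527 0.067 ] yaw_y -0.15 tilt 0.05 j7 -0.24 F [-3.5 -1.7  7.7] w 0.569 g 65.4
shift [-0.001  0.004 -0.   ]
```

Contact came at exactly the expected seated height. Releasing and rising.

Call:
{"op": "apply_moves", "data": {
  "deltas": [
    [0.4,[0,0,-0.005],0],
    [0.3,[0,0,-0.005],0],
    [0.1,[0,0,-0.005],0],
    [0,[0,0,-0.005],0],
    [0,[0,0,-0.005],0],
    [0,[0,0,-0.1],0],
    [0,[0,0,-0.25],0],
    [0,[0,0,-0.5],0],
    [0,[0,0,-0.75],0],
    [0,[0,0,-0.98],0],
    [0,[0,0,-0.98],0]
  ]
}}

```text
t: 17.35
eef_pos: [0.5408, 0.2538, 0.2689]
tool_rot: [0.001, 0.708, 0.706, 0.006]
contact_force: [0.4, 1.2, -0.6]
gripper_width: 1.0
grasp_force: 0.0
```

Call:
{"op": "apply_moves", "data": {
  "deltas": [
    [0,[-0.25,0,0],0],
    [0,[-0.5,0,0],0],
    [0,[-0.75,0,0],0],
    [0,[-1,0,0],0],
    [0,[-1,0,0],0],
    [0,[-1,0,0],0]
  ]
}}

```text
t: 17.95
eef_pos: [0.5363, 0.0512, 0.2617]
tool_rot: [-0.0, 0.709, 0.705, 0.0]
contact_force: [0.4, 0.7, 0.7]
gripper_width: 1.003
grasp_force: 0.0
```

```bash
python3 go.py .533 .004 .2;  python3 - <<'E'
from fit import *
s=bot.read_camera('scene'); t=bot.read_camera('top')
V=[(p,edge(p['color'][:,:,::-1].copy())) for p in (s,t)]
for z0 in (0.062,.066):
    pl=np.r_[circ(.06,z0+.014),circ(.026,z0+.04),circ(.019,z0+.04)]
    print(z0,[fit(v,pl,(.537,.253,0)) for v in ([V[0]],[V[1]],V)])
s0=cv2.imread('pics/scene1.png')
for zz in (.0920,): pass
S0=(s,edge(s0)); T0=(t,edge(cv2.imread('pics/top1.png')))
col=np.r_[circ(.024,.098)]
print('collar',[fit(v,col,(.533,.002,0),.014) for v in ([S0],[T0],[S0,T0])])
print('holderfoot',[fit(v,circ(.04,.0),(.533,.002,0),.014) for v in ([S0],[T0],[S0,T0])])
print('cover now', [r for r in bot.look_for(s,'bush_top')][:2],[r for r in bot.look_for(t,'bush_top')][:2])
E
```

```text
t 17.95 [0.5363 0.0512 0.2617] yaw_y -0.34 tilt 0.03 j7 -0.05 F [0.4 0.7 0.7] w 1.003 g 0.0
shift [-0.236 -0.015  0.309]
0.062 [(np.float32(103.53389), (np.float64(0.535), np.float64(0.2505), 0)), (np.float32(157.10666), (np.float64(0.5365000000000001), np.float64(0.253), 0)), (np.float32(256.6154), (np.float64(0.5365000000000001), np.float64(0.2525), 0))]
0.066 [(np.float32(103.49592), (np.float64(0.5315), np.float64(0.2445), 0)), (np.float32(156.35257), (np.float64(0.5365000000000001), np.float64(0.252), 0)), (np.float32(240.97894), (np.float64(0.536), np.float64(0.252), 0))]
collar [(np.float32(62.464886), (np.float64(0.525), np.float64(-0.0135), 0)), (np.float32(97.69816), (np.float64(0.525), np.float64(0.004), 0)), (np.float32(138.89175), (np.float64(0.5255), np.float64(-0.01), 0))]
holderfoot [(np.float32(64.54814), (np.float64(0.54), np.float64(0.010499999999999999), 0)), (np.float32(70.26965), (np.float64(0.5485), np.float64(-0.0005), 0)), (np.float32(113.55733), (np.float64(0.5395), np.float64(0.0035), 0))]
cover now [{'point': [0.5235, 0.237, 0.0735], 'confidence': 0.88}, {'point': [0.5273, -0.0042, 0.1114], 'confidence': 0.55}] [{'point': [0.5364, 0.2524, 0.0743], 'confidence': 0.75}]
```

```bash
python3 - <<'E'
from fit import *
s=bot.read_camera('scene'); t=bot.read_camera('top')
print('head',ray(t,(311.4,254.06),.138),'foot z0-8',ray(t,(310.9,259.4),0.),ray(t,(310.9,259.4),.008))
print('scene proj',proj(s,[.5355,.004,.138]),proj(s,[.5355,.004,.098]),proj(s,[.5355,.004,.0]))
# silhouettes in scene: bright rows profile of head and tube
g=cv2.cvtColor(cv2.imread('pics/scene1.png'),cv2.COLOR_BGR2GRAY)
for v in (231,236,241,246,256,264,272): 
    d=np.diff(cv2.GaussianBlur(g,(3,3),0)[v,275:320].astype(int)); print(v,275+np.argsort(-abs(d))[:5],d[np.argsort(-abs(d))[:5]])
d=np.diff(g[215:262,296].astype(int)); i=np.argsort(-abs(d))[:5]; print('col',215+i,d[i])
E
```

```text
head [0.53567958 0.00422523 0.138     ] foot z0-8 [0.53663453 0.00466153 0.        ] [0.5358609  0.00471106 0.008     ]
scene proj [294.88562989 228.31281222] [295.66372431 244.45509347] [297.45792072 281.67734077]
231 [301 302 299 298 289] [ 17  14 -11  -9  -6]
236 [301 288 289 302 300] [ 27 -20 -19  18  16]
241 [289 301 302 288 290] [-19  19  17 -16 -13]
246 [289 307 308 290 288] [-18  16  16 -15 -12]
256 [308 284 307 283 309] [ 28 -20  20 -19  17]
264 [308 284 309 283 285] [ 22 -20  17 -15 -13]
272 [308 284 309 285 283] [ 26 -23  21 -18 -13]
col [232 231 233 252 245] [-26 -16  -9   8   6]
```

```bash
python3 go.py .5357 .0042 .2; python3 - <<'E'
from fit import *
t=bot.read_camera('top')
im=cv2.imread('pics/top1.png'); g=cv2.GaussianBlur(cv2.cvtColor(im,cv2.COLOR_BGR2GRAY).astype(np.float32),(0,0),.5)
# cross: slot interior dark, hub face between slots lighter
r=np.linspace(.009,.018,8); w=np.linspace(-.004,.004,5)
A=np.array([(a,b) for a in r for b in w]);
res=[]
for dx in np.arange(-.006,.0061,.001):
  for dy in np.arange(-.006,.0061,.001):
    for y in np.radians(np.arange(-45,45,1)):
        def S(off):
            s=[]
            for k in range(4):
                a=y+off+k*np.pi/2; c,n=np.cos(a),np.sin(a)
                P=np.c_[A[:,0]*c-A[:,1]*n+.537+dx,A[:,0]*n+A[:,1]*c+.253+dy,np.full(len(A),.045)]
                u=pv(t,P).astype(np.float32); s.append(cv2.remap(g,u[None,:,0],u[None,:,1],cv2.INTER_LINEAR).mean())
            return np.mean(s)
        res.append((S(np.pi/4)-S(0),dx,dy,np.degrees(y)))
res.sort(key=lambda a:-a[0])
for r in res[:6]: print(np.round(r,4))
# by eye
Q=lambda x,y:ray(t,(178+x/6-.5,225+y/6-.5),.04)[:2]
for a,b in (((188,248),(192,160)),((235,206),(148,210))):
    d=Q(*b)-Q(*a); print(np.degrees(np.arctan2(d[1],d[0])),(Q(*a)+Q(*b))/2)
E
```

```text
t 18.25 [0.5365 0.054  0.2616] yaw_y -0.01 tilt 0.02 j7 -0.05 F [ 0.7 -0.4  0.7] w 1.002 g 0.0
shift [-0.249 -0.004  0.308]
[1.4467e+01 2.0000e-03 2.0000e-03 3.0000e+00]
[1.44256e+01 2.00000e-03 2.00000e-03 4.00000e+00]
[1.44254e+01 2.00000e-03 2.00000e-03 2.00000e+00]
[1.43652e+01 1.00000e-03 2.00000e-03 4.00000e+00]
[1.43495e+01 2.00000e-03 2.00000e-03 5.00000e+00]
[1.43382e+01 1.00000e-03 2.00000e-03 3.00000e+00]
-1.865919251157468 [0.53773146 0.25669919]
92.0402137155594 [0.53603665 0.25605744]
```

Call:
{"op": "apply_moves", "data": {
  "deltas": [
    [0,[-0.1,0,0.1],-0.02],
    [0,[-0.236,-0.008,0.2],-0.04],
    [0,[-0.236,-0.008,0.3],-0.06],
    [0,[-0.236,-0.008,0.3],-0.08],
    [0,[-0.236,-0.008,0.3],-0.1],
    [0,[-0.236,-0.008,0.3],-0.12],
    [0,[-0.236,-0.008,0.3],-0.13],
    [0,[-0.236,-0.008,0.3],-0.13],
    [0,[-0.236,-0.008,0.3],-0.13]
  ]
}}

```text
t: 19.2
eef_pos: [0.5348, 0.0058, 0.2018]
tool_rot: [-0.0, 0.37, 0.929, -0.0]
contact_force: [-0.0, 0.3, -0.6]
gripper_width: 0.997
grasp_force: 0.0
```

```bash
python3 go.py .5357 .0042 .101
```

```text
t 19.2 [0.5348 0.0058 0.2018] yaw_y 46.58 tilt 0.0 j7 0.85 F [-0.   0.3 -0.6] w 0.997 g 0.0
shift [-0.009 -0.003  0.504]
```

The hub yaw is about +2°. Descending onto the spindle head.

Call:
{"op": "apply_moves", "data": {
  "deltas": [
    [0,[-0.009,-0.003,0.15],0],
    [0,[-0.009,-0.003,0.3],0],
    [0,[-0.009,-0.003,0.45],0],
    [0,[-0.009,-0.003,0.5],0],
    [0,[-0.009,-0.003,0.5],0],
    [0,[-0.009,-0.003,0.5],0]
  ]
}}

```text
t: 19.8
eef_pos: [0.5365, 0.0037, 0.1029]
tool_rot: [0.001, 0.37, 0.929, 0.0]
contact_force: [-0.7, 0.1, -0.2]
gripper_width: 0.998
grasp_force: 0.0
```

Call:
{"op": "apply_moves", "data": {
  "deltas": [
    [0.3,[0,0,0],0],
    [0.5,[0,0,0],0],
    [0.6,[0,0,0],0],
    [0.7,[0,0,0],0],
    [0.8,[0,0,0],0],
    [0.9,[0,0,0],0],
    [0.9,[0,0,0],0]
  ],
  "squeeze": 80
}}

```text
t: 20.5
eef_pos: [0.5362, 0.004, 0.1026]
tool_rot: [0.0, 0.369, 0.929, 0.0]
contact_force: [-2.0, 0.9, 5.3]
gripper_width: 0.258
grasp_force: 78.8
```

Call:
{"op": "apply_moves", "data": {
  "deltas": [
    [0.9,[0,0,-0.03],0],
    [0.9,[0,0,-0.1],0],
    [0.9,[0,0,-0.25],0],
    [0.9,[0,0,-0.4],0],
    [0.9,[0,0,-0.55],0],
    [0.9,[0,0,-0.7],0],
    [0.9,[0,0,-0.75],0],
    [0.9,[0,0,-0.75],0],
    [0.9,[0,0,-0.75],0]
  ]
}}

```text
t: 21.4
eef_pos: [0.5348, 0.0039, 0.2508]
tool_rot: [-0.001, 0.369, 0.929, -0.0]
contact_force: [-0.1, 0.1, -2.9]
gripper_width: 0.258
grasp_force: 79.0
```

```bash
python3 go.py .5365 .15 .252; python3 - <<'E'
from fit import *
s=bot.read_camera('scene'); e=bot.get_obs()['eef_pos']
# tip expected at TCP z - (0.1026-0.007)
im=s['color']; print(proj(s,e-[0,0,.0956]))
for r in bot.look_for(s,'spindle')[:3]: print(r, proj(s,r['point']))
g=cv2.GaussianBlur(cv2.cvtColor(im,cv2.COLOR_RGB2GRAY),(3,3),0)
for zt in (.002,.006,.022,.040,.06,.075,.088):
    u,v=proj(s,e+[0,0,zt-.0956]); v=int(round(v)); u0=int(u)-20
    d=np.diff(g[v,u0:u0+41].astype(int)); i=np.argsort(-abs(d))[:4]; print(zt,round(u,1),v,u0+i+.5,d[i])
E
```

```text
t 21.4 [0.5348 0.0039 0.2508] yaw_y 46.67 tilt 0.1 j7 0.82 F [-0.1  0.1 -2.9] w 0.258 g 79.0
shift [ 0.495  0.537 -0.006]
[294.24267946 221.60058762]
{'point': [0.6411, -0.1445, 0.027], 'confidence': 0.95} [382.27754732 281.93026432]
{'point': [0.5261, -0.0047, 0.2422], 'confidence': 0.64} [291.91989971 186.69514111]
0.002 294.2 221 [295.5 291.5 292.5 296.5] [ 19 -16 -16  13]
0.006 294.1 219 [295.5 291.5 296.5 290.5] [ 21 -17  16 -14]
0.022 293.8 212 [301.5 286.5 285.5 300.5] [ 22 -21 -19  18]
0.04 293.4 205 [297.5 296.5 289.5 288.5] [ 26  25 -23 -19]
0.06 293.0 196 [296.5 289.5 288.5 297.5] [ 31 -29 -28  22]
0.075 292.7 189 [301.5 300.5 282.5 281.5] [ 14  13 -12 -12]
0.088 292.4 183 [304.5 303.5 285.5 286.5] [ 19  17 -15 -12]
```

The spindle is lifted, vertical and centred in the grip to within about 1 mm. I'll move it over the bush and turn it to the hub's yaw.

Call:
{"op": "apply_moves", "data": {
  "deltas": [
    [0.9,[0.15,0.16,0],0.015],
    [0.9,[0.3,0.32,0],0.03],
    [0.9,[0.45,0.48,0],0.05],
    [0.9,[0.6,0.64,0],0.07],
    [0.9,[0.7,0.76,0],0.09],
    [0.9,[0.8,0.86,0],0.11],
    [0.9,[0.848,0.916,0],0.124],
    [0.9,[0.848,0.916,0],0.124],
    [0.9,[0.848,0.916,0],0.124],
    [0.9,[0.848,0.916,0],0.124]
  ]
}}

```text
t: 22.5
eef_pos: [0.5382, 0.2514, 0.2514]
tool_rot: [0.0, 0.695, 0.719, -0.001]
contact_force: [0.6, -0.4, -1.6]
gripper_width: 0.255
grasp_force: 78.9
```

```bash
python3 go.py .5372 .2535 .205
```

```text
t 22.5 [0.5382 0.2514 0.2514] yaw_y 1.98 tilt 0.08 j7 -0.33 F [ 0.6 -0.4 -1.6] w 0.255 g 78.9
shift [ 0.011 -0.004  0.232]
```

Call:
{"op": "apply_moves", "data": {
  "deltas": [
    [0.9,[0.011,-0.004,0.05],0],
    [0.9,[0.011,-0.004,0.12],0],
    [0.9,[0.011,-0.004,0.2],0],
    [0.9,[0.011,-0.004,0.25],0],
    [0.9,[0.011,-0.004,0.3],0],
    [0.9,[0.011,-0.004,0.34],0],
    [0.9,[0.011,-0.004,0.38],0],
    [0.9,[0.011,-0.004,0.38],0]
  ]
}}

```text
t: 23.3
eef_pos: [0.5366, 0.2553, 0.1748]
tool_rot: [-0.0, 0.695, 0.719, -0.001]
contact_force: [0.1, 0.5, -0.4]
gripper_width: 0.25
grasp_force: 78.9
```

Call:
{"op": "apply_moves", "data": {
  "deltas": [
    [0.9,[0,0,0.04],0],
    [0.9,[0,0,0.08],0],
    [0.9,[0,0,0.12],0],
    [0.9,[0,0,0.15],0],
    [0.9,[0,0,0.18],0],
    [0.9,[0,0,0.18],0]
  ]
}}

```text
t: 23.9
eef_pos: [0.5366, 0.2553, 0.1389]
tool_rot: [-0.0, 0.695, 0.719, -0.001]
contact_force: [-0.4, -0.5, -1.3]
gripper_width: 0.255
grasp_force: 79.0
```

```bash
python3 go.py .5372 .2535 .135
```

```text
t 23.9 [0.5366 0.2553 0.1389] yaw_y 2.02 tilt 0.09 j7 -0.27 F [-0.4 -0.5 -1.3] w 0.255 g 79.0
shift [-0.009  0.003  0.02 ]
```

Call:
{"op": "apply_moves", "data": {
  "deltas": [
    [0.9,[-0.006,0.003,0],0],
    [0.9,[-0.006,0.003,0.015],0],
    [0.9,[-0.006,0.003,0.03],0],
    [0.9,[-0.006,0.003,0.045],0],
    [0.9,[-0.006,0.003,0.055],0],
    [0.9,[-0.006,0.003,0.055],0]
  ]
}}

```text
t: 24.5
eef_pos: [0.5376, 0.2544, 0.1285]
tool_rot: [-0.0, 0.694, 0.72, -0.0]
contact_force: [-0.5, 0.3, -1.6]
gripper_width: 0.258
grasp_force: 79.0
```

There's no resistance below the unmeshed height, so the teeth seem to be entering the hub. Continuing.

Call:
{"op": "apply_moves", "data": {
  "deltas": [
    [0.9,[0,0,0.015],0],
    [0.9,[0,0,0.03],0],
    [0.9,[0,0,0.045],0],
    [0.9,[0,0,0.045],0]
  ]
}}

```text
t: 24.9
eef_pos: [0.538, 0.2545, 0.1198]
tool_rot: [-0.0, 0.695, 0.719, 0.0]
contact_force: [-0.0, 0.4, 1.9]
gripper_width: 0.256
grasp_force: 79.5
```

Call:
{"op": "apply_moves", "data": {
  "deltas": [
    [0.9,[0,0,0.01],0],
    [0.9,[0,0,0.02],0],
    [0.9,[0,0,0.03],0],
    [0.9,[0,0,0.03],0]
  ]
}}

```text
t: 25.3
eef_pos: [0.5382, 0.2546, 0.1142]
tool_rot: [0.0, 0.695, 0.719, 0.0]
contact_force: [-1.0, 0.2, 5.9]
gripper_width: 0.254
grasp_force: 80.0
```

```bash
python3 go.py .5372 .2535 .1126
```

```text
t 25.3 [0.5382 0.2546 0.1142] yaw_y 2.01 tilt 0.04 j7 -0.25 F [-1.   0.2  5.9] w 0.254 g 80.0
shift [-0.005 -0.005  0.008]
```

The force matches the plunger spring. I'll press on until the collar seats.

Call:
{"op": "apply_moves", "data": {
  "deltas": [
    [0.9,[0,0,0.008],0],
    [0.9,[0,0,0.012],0],
    [0.9,[0,0,0.012],0],
    [0.9,[0,0,0.012],0]
  ]
}}

```text
t: 25.7
eef_pos: [0.5383, 0.2547, 0.1126]
tool_rot: [-0.0, 0.695, 0.719, 0.001]
contact_force: [-2.4, -0.5, 11.4]
gripper_width: 0.253
grasp_force: 80.6
```

Call:
{"op": "apply_moves", "data": {
  "deltas": [
    [0.9,[0,0,0.008],0],
    [0.9,[0,0,0.012],0],
    [0.9,[0,0,0.012],0],
    [0.9,[0,0,0.012],0],
    [0.9,[0,0,0.012],0]
  ]
}}

```text
t: 26.2
eef_pos: [0.5386, 0.2548, 0.1124]
tool_rot: [-0.001, 0.695, 0.719, 0.001]
contact_force: [-8.4, -3.0, 27.7]
gripper_width: 0.253
grasp_force: 82.8
```

```bash
python3 go.py; python3 - <<'E'
from fit import *
s=bot.read_camera('scene')
V=(s,edge(s['color'][:,:,::-1].copy()))
print(fit([V],np.r_[circ(.06,.076)],(.5365,.2525,0),.008))
E
```

```text
t 26.2 [0.5386 0.2548 0.1124] yaw_y 1.99 tilt 0.15 j7 -0.25 F [-8.4 -3.  27.7] w 0.253 g 82.8
(np.float32(115.25399), (np.float64(0.5345), np.float64(0.2495), 0))
```

The spindle stopped hard at the predicted home height (TCP 0.1124 m, predicted 0.1126), pressed with about 28 N and still gripped. Handing in.

```bash
python3 -c "
from station import bot
print(bot.hand_in())"; python3 go.py
```

```text
the job is handed in; nothing more can be done
None
the job is handed in; nothing more can be done
```

I put the cover on the unit's rim and let it go, and pushed the spindle down to its expected home height, still gripped and pressed with about 28 N; I handed the job in at about 26 s, but the hand-in returned no verdict.

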